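Shelve a flat cover plate with the lifter

ROBOT

A 7-joint arm with a two-finger parallel gripper is mounted at the origin on the work surface. World frame = base frame: x ahead of the robot, y to its left, z up, the work surface at z = 0. Lengths are in m, angles in rad, forces in N, time in s.
With the tool pointing down it reaches from about 0.35 to 0.9 m from the base axis. Payload 19.9 kg.
Tool frame: the origin (TCP) lies at the very end of the fingers, on their centre line; the grasp point (between the pads) lies ctrl.grip_depth behind it (ctrl.grip_depth is the distance from the TCP to the grasp point, in m); z points along the fingers, y is the line along which they close (so a half turn about z gives the same grasp; the last joint's range is limited). The gripper opens to 85 mm and grips with 20 to 120 N. Pads are 22 mm wide; open, the fingers measure 114 mm over their backs; the gripper's body (76 mm by 85 mm) begins 54 mm behind the grasp point. The pads swing forward as they close: fully open they stand 13 mm farther back than shut.
Start: joints at [-1.22, 0.417, -0.01, 1.614, 0.005, 1.111, -0.053], TCP at [0.239, 0.578, 0.231] pointing down, gripper open.
Joint ranges: [-2.81, 2.81], [-0.39, 2.02], [-1.27, 1.25], [0.06, 2.57], [-1.19, 4.33], [0.19, 2], [-2.82, 2.82]. Speed limits (rad/s): [1.89, 1.89, 2.39, 2.39, 3.01, 3.01, 3.01].

INTERFACE

Orientations are given as a unit quaternion [x, y, z, w].
In Python, from rig import sensors, viewer, job, ctrl gives the robot as it stands. The module is installed in compiled form; this text tells all that it offers.
- The arm moves only by the tool jog_arm, never from a script. Its argument "commands" is a list of rows, each an object with "slide": the shift along the tool's x, y, z in m, a list of three; "rot": the turn, a rotation vector about the tool's x, y, z in units of 6 degrees (1.0 is 6 degrees), a list of three. In form: [{"slide": [x, y, z], "rot": [ax, ay, az]}, ...]. A call has 1 to 5 rows; each row shifts and turns the commanded pose from where the row before left it, along the tool's axes as they then stand; what a row does not reach is not made up. A row lasts 1/10 s, in which the tool goes at most 50 mm and 8.59 degrees, less where a joint would pass 70% of its speed; a pose out of reach is approached as far as the arm can. A call with a gripper value outside its range is refused whole. "hand" is the finger opening in m, from 0 to 0.0854, set as the call begins (left out, the last holds). The fingers move at their own pace and stop on an object; "squeeze" is the grip in N (left out, the last holds). Time passes only in rows, so rows that do not move let the fingers close. It gives the time, the measured TCP pose, the force, the opening and the grip force at its end, in the units of the state.
- sensors.sense(): the state, without advancing time (a new reading comes with each control period).
- viewer.capture(name): name is "scene" or "top" or "wrist"; returns a dict with "color" (420x560x3 uint8, red, green, blue), "intrinsics" (3x3 intrinsics, pixels), "rvec" (rotation vector, rad) and "tvec" (3), from world to camera coordinates, as OpenCV has them; the wrist camera has in their place "mount" (4x4, takes a point from camera to tool coordinates, whose origin is the TCP and whose axes are the flange's). Camera axes: x right, y down, z forward; pixel columns grow to the right and rows downward; lengths in m; the calibration is good to about 2 mm. A picture is of the moment at which its call begins: read the wrist's pose just before it. There is no depth.
- job.sign_off(): hands the job in; it is judged then, once.
The state is a dict: "t": time; "qpos": joint angles; "joint_vel": joint speeds; "joint_efforts": joint torques, N m; "tcp_pos": TCP position; "eef_rot": TCP orientation; "contact_force": force on the tool from outside, world axes, zero at the start; "wrist_torque": the same for the moment, N m; "grip_width": finger opening in m; "grip_force": force on a finger pad.
Only numpy, scipy, OpenCV 4.12 (cv2) and the standard library are available. Lean on these libraries where they do the work, as an engineer would, in place of code of your own. Each camera call takes 0.05 s, during which the arm holds its last target. There are 200 camera calls.

TASK

A cover plate lies flat on the bench, too wide and flat to be gripped: with the hand-held lifter, slide the blade under it until the plate sits against the blade's upright heel (the angle stop behind the plate keeps it from running away; do not ram it), carry it level and set it down gently in the one cradle that is empty, flat and centred on its two rails. Then lay the lifter flat on the bench and let go of it. Never touch the plate with the gripper, and leave the other plates and everything else on the bench where they are.

Things in the scene. Friction and masses are not known exactly. Their poses are not given: they have to be found in the camera images.
- plate: the plate to be shelved, lying on the bench in front of the stop: round aluminium cover plate, 96 mm in diameter, 8 mm thick, about 160 g, its lower edge bevelled 6 mm inwards over the lowest 4 mm, so the flat underside is 84 mm across. Origin: centre of the underside; z is up
- plate_2: a plate already in a cradle, to be left alone: round aluminium cover plate, 96 mm in diameter, 8 mm thick, about 160 g, its lower edge bevelled 6 mm inwards over the lowest 4 mm, so the flat underside is 84 mm across. Origin: centre of the underside; z is up
- plate_3: another plate already in a cradle, same shape as plate_2, to be left alone
- lifter: hand lifter (a stiff spatula), 182 mm long, 160 g, blade lying flat on the bench. Origin: underside, middle of the blade's heel; x points to the tip, z up. Steel blade 50 mm wide, 2 mm thick, x = 0 to 78 mm. At x = 0 a heel wall 3 mm thick, 14 mm high stops a plate that is fully on the blade (plate's centre then at x = 48 mm)
- lifter_grip (a point): where to grip the lifter's handle, across lifter y: lifter x = -38 mm, z = 32 mm. The handle is a straight wooden bar along lifter x from x = -104 to -12 mm, 20 mm wide (y) and 22 mm high (z = 21 to 43 mm above the blade's underside)
- lifter_tip (a point): middle of the blade's front edge, lifter x = 78 mm, z = 1 mm
- stop: fixed steel angle bar on the bench behind the plate, 120 mm wide, upright face 30 mm high. Origin: on the bench, at the middle of the upright face that looks to the plate (-x); x points away from the plate
- cradle_a: one of three identical fixed plate cradles, 116 x 116 mm, open to its -x side. Two rails along its x, 14 mm wide, centred at y = +-41 mm, tops 35 mm above the bench; between them a free channel 68 mm wide above a 6 mm base plate. A shelved plate lies centred on the rails, underside at 35 mm. Origin: centre of the underside; x points from the open side to the rear lips
- cradle_b: another of the three identical cradles (origin and axes as cradle_a). On each, side lips 44 mm high stand outside the rails (inner faces at y = +-54 mm) and two rear lips 46 mm high at the ends of the rails (inner faces at x = +54 mm)
- cradle_c: the third of the identical plate cradles; same shape, origin and axes as cradle_a
- wrench: open-ended steel wrench lying beside the lifter, 180 mm long; bystander. Origin: centre of the underside
- jar: clear jar with dark cap, 64 mm across, 85 mm high; bystander. Origin: centre of the underside
- bearing: steel bearing ring, 62 mm across, 16 mm high, lying in front of the cradles; bystander. Origin: centre of the underside
- can: grey paint can, 64 mm across, 150 mm high; bystander. Origin: centre of the underside
- pulley: dark belt pulley, 90 mm across, 40 mm high; bystander. Origin: centre of the underside
- collar: dark shaft collar, 54 mm across, 22 mm high, beside the stop; bystander. Origin: centre of the underside
There are look-alikes about, which are no part of the job. Leave any turquoise look-alike of the cradle_a alone. Several things look just like the lifter: the one meant starts farthest from the robot's base.

How it is judged:
On the way, in this order (a step that is already met when the one before it is completed fails the run):
1. the plate is carried clear of the bench on the lifter's blade, sitting against its heel (height (world z) of plate above 0.03 m and contact force between lifter and plate above 0.3 N and x of plate in the frame of lifter between 0 and 0.055 m), for 0.3 s.
2. the plate lies flat and centred in the empty cradle and the lifter no longer touches it (horizontal distance between plate and cradle_a below 0.01 m and z of plate in the frame of cradle_a between 0.032 and 0.038 m and angle between plate's own z axis and vertical below 0.05 rad and contact force between lifter and plate below 0.05 N), for 0.2 s.
At the end, for the whole second after the job is handed in: The plate rests in the cradle that was empty, within 10 mm of its centre, its underside 32 to 38 mm above the bench and level within 0.05 rad; the lifter lies flat on the bench (within 6 mm and 0.08 rad), clear of the plate; both are at rest and the gripper holds nothing (all of step 2 and linear speed of each of plate, lifter below 0.02 m/s and height (world z) of lifter between -0.004 and 0.006 m and angle between lifter's own z axis and vertical below 0.08 rad); the robot touches nothing.
It fails at once if the gripper or arm touches the plate to be shelved (contact force between any of the fingers, the arm and plate above 0.5 N).
It fails at once if the plate is tipped by more than 30 degrees (angle between plate's own z axis and vertical above 0.52 rad).
It fails at once if the plate is rammed against the stop or banged onto the empty cradle (over 40 N) (contact force between plate and stop above 40 N or contact force between plate and cradle_a above 40 N).
It fails at once if a plate that is already shelved is moved by more than 10 mm (distance of any of plate_2, plate_3 from where it was at the start of the episode above 0.01 m).
It fails at once if a bystander on the bench is moved by more than 20 mm (distance of any of wrench, jar, bearing, can, pulley, collar from where it was at the start of the episode above 0.02 m).
It also fails if it takes over 64 s, if anything falls off the work surface, if the arm or the gripper's body presses on something with over 40 N, if the wrist force passes 120 N, or if a joint passes its speed limit or range.

## Working session

There is one attempt and no reset: what is moved stays moved. The work goes in short steps, Python scripts to look and compute and a tool call to move; the robot and the scene stay as the last step left them, time stands still between calls to the robot, and variables do not carry over. Pictures are saved under pics/ and viewed, at most 10 in all, crops included, and the job is handed in when it is done.

Besides the shell and the picture viewer there is one more tool, called after "Emit:" by a JSON object that holds its "op" and its "data". jog_arm: Moves the arm, as the interface text tells. Its arguments: {"type":"object","properties":{"commands":{"type":"array","items":{"type":"object","properties":{"slide":{"type":"array","items":{"type":"number"}},"rot":{"type":"array","items":{"type":"number"}}}}},"hand":{"type":"number"},"squeeze":{"type":"number"}},"required":["commands"]}

```bash
mkdir -p pics; cat > h.py <<'E'
import numpy as np, cv2
from scipy.spatial.transform import Rotation as R
from rig import sensors, viewer, job, ctrl
def cap(n):
    s=sensors.sense(); c=viewer.capture(n); im=c["color"]; K=np.array(c["intrinsics"])
    if n=="wrist":
        T=np.eye(4);T[:3,:3]=R.from_quat(s["eef_rot"]).as_matrix();T[:3,3]=s["tcp_pos"]
        M=T@np.array(c["mount"]); Rc=M[:3,:3]; o=M[:3,3]
    else:
        Rc=R.from_rotvec(np.ravel(c["rvec"])).as_matrix().T; o=-Rc@np.ravel(c["tvec"])
    return im,K,Rc,o
def ray(cam,uv,z):
    im,K,Rc,o=cam; uv=np.atleast_2d(uv).astype(float)
    d=(Rc@np.linalg.inv(K)@np.c_[uv,np.ones(len(uv))].T).T
    return o+d*((z-o[2])/d[:,2])[:,None]
def proj(cam,P):
    im,K,Rc,o=cam; q=(K@Rc.T@(np.atleast_2d(P)-o).T).T; return q[:,:2]/q[:,2:]
def save(n,im): cv2.imwrite("pics/"+n,im[:,:,::-1])
E
python3 - <<'E'
from h import *
import pickle
print(sensors.sense(),ctrl.grip_depth)
for n in("top","scene"):
    c=cap(n);save(n+"0.png",c[0]);pickle.dump(c,open(n+".pkl","wb"));print(n,c[3],c[2][:,2])
E
```

```text
{'t': 0.0, 'qpos': array([-1.22050311,  0.41797231, -0.01033506,  1.61415854,  0.00468715,
        1.11071864, -0.05299881]), 'joint_vel': array([-0.00136245, -0.00077539,  0.00124513, -0.00039076, -0.00084808,
       -0.00075239,  0.00046218]), 'joint_efforts': array([ 4.21165914e-04, -8.64464307e+01,  6.79264572e-01, -4.34876347e+01,
        1.90953515e-02,  7.84869888e-03,  2.47012331e-07]), 'tcp_pos': array([0.23851051, 0.57732506, 0.23066774]), 'eef_rot': array([ 1.94629871e-01,  9.80876564e-01, -6.10194273e-04, -8.66816962e-05]), 'contact_force': array([ 0.13597634,  0.42792658, -0.67508907]), 'wrist_torque': array([ 0.04990285, -0.05434404,  0.0263401 ]), 'grip_force': 0.0, 'grip_width': 0.08488329618641452} 0.0187
top [ 0.36194679 -0.05201603  1.04556679] [ 0.15986837 -0.00180952 -0.98713668]
scene [ 1.23045324 -0.77503873  0.76042602] [-0.57963953  0.59106484 -0.56094596]
```

View pics/top0.png

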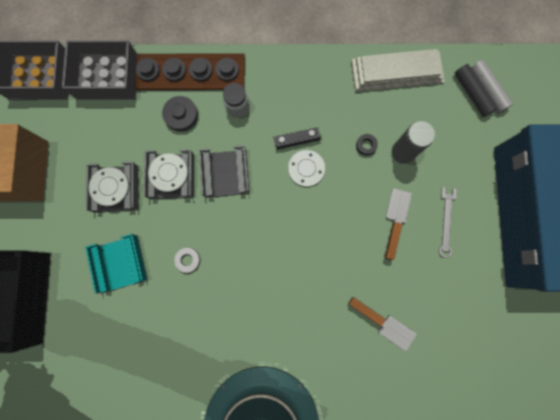

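View pics/scene0.png

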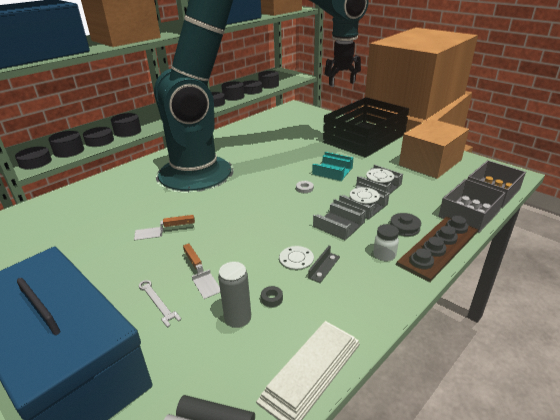

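Top view: candidate lifters are at px (398,222) (tip up) and (385,325). The upper one is farther from the base (base about (260,420)), so I choose it. The plate is at (307,168) and the stop at (297,138). The empty dark cradle is at (225,173); the filled ones are at (168,173) and (109,187), and the turquoise look-alike is at (117,264).

```bash
python3 - <<'E'
from h import *
import pickle
c=pickle.load(open("top.pkl","rb"));im=c[0]
print(c[1][0,0])
save("crop.png",cv2.resize(im[110:270,200:460],None,fx=3,fy=3,interpolation=cv2.INTER_CUBIC))
hsv=cv2.cvtColor(im,cv2.COLOR_RGB2HSV)
def big(m,x0,y0,x1,y1,n):
    k=np.zeros_like(m);k[y0:y1,x0:x1]=m[y0:y1,x0:x1]
    cs,_=cv2.findContours(k,cv2.RETR_EXTERNAL,cv2.CHAIN_APPROX_NONE);b=max(cs,key=cv2.contourArea)
    print(n,cv2.contourArea(b));return b[:,0].astype(np.float32)
lo=cv2.inRange(hsv,(0,0,110),(180,60,255))
wood=cv2.inRange(hsv,(0,110,60),(20,255,255))
dark=cv2.inRange(hsv,(0,0,0),(180,255,95))
b=big(lo,285,148,330,190,"plate");print(ray(c,cv2.fitEllipse(b)[0],0.006))
b=big(lo,384,184,414,230,"blade");print(ray(c,cv2.boxPoints(cv2.minAreaRect(b)),0.002))
b=big(wood,380,210,410,265,"handle");r=cv2.minAreaRect(b);print(r,ray(c,cv2.boxPoints(r),0.043),ray(c,r[0],.043))
b=big(dark,270,120,325,155,"stop");r=cv2.minAreaRect(b);print(r,ray(c,cv2.boxPoints(r),0.03))
b=big(dark,198,140,252,205,"cradle");r=cv2.minAreaRect(b);print(r,ray(c,cv2.boxPoints(r),0.044))
E
```

```text
414.6176103368184
plate 1773.0
[[ 0.62282773 -0.11666032  0.006     ]]
blade 1189.0
[[ 0.58374017 -0.31319228  0.002     ]
 [ 0.58356627 -0.38779111  0.002     ]
 [ 0.46746779 -0.38167259  0.002     ]
 [ 0.46765013 -0.30837366  0.002     ]]
handle 267.0
((393.1918029785156, 240.809814453125), (8.417195320129395, 36.87533187866211), 13.240520477294922) [[ 0.39414525 -0.29751759  0.043     ]
 [ 0.48078335 -0.32170902  0.043     ]
 [ 0.47601679 -0.34143169  0.043     ]
 [ 0.38950577 -0.31698607  0.043     ]] [[ 0.43481199 -0.31933034  0.043     ]]
stop 526.0
((297.4073181152344, 139.734130859375), (15.994054794311523, 45.74718475341797), 77.90524291992188) [[ 0.70152827 -0.02921838  0.03      ]
 [ 0.72680536 -0.14365194  0.03      ]
 [ 0.68524474 -0.151507    0.03      ]
 [ 0.66029037 -0.03775442  0.03      ]]
cradle 1558.5
((224.41726684570312, 173.50689697265625), (50.74079132080078, 46.25634002685547), 85.2363510131836) [[0.66229708 0.15563997 0.044     ]
 [0.67199725 0.04055763 0.044     ]
 [0.54333388 0.02867834 0.044     ]
 [0.5340391  0.14150627 0.044     ]]
```

View pics/crop.png

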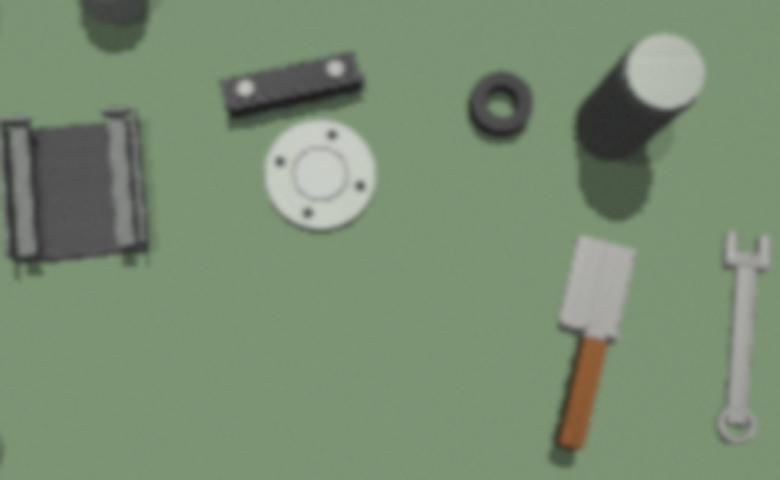

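The close crop confirms the choice: the lifter runs from its tip at crop (607,240) to its handle end at (570,445). The plate sits in front of the stop, and the empty cradle opens downward (rear lips at the top). Next I'll plan the wrist view.

```bash
cat >> h.py <<'E'
def go(p,yaw,pitch=0):
    "rot (units) then slide in the target frame"
    s=sensors.sense(); A=R.from_quat(s["eef_rot"]); y=np.radians(yaw)
    c,n=np.cos(y),np.sin(y); B=R.from_matrix(np.array([[-c,-n,0],[-n,c,0],[0,0,-1]]).T)
    print("rot",np.round(np.degrees((A.inv()*B).as_rotvec())/6,2),"slide",np.round(B.inv().apply(np.array(p)-s["tcp_pos"]),4),"tcp",np.round(s["tcp_pos"],4),"t",round(s["t"],2))
E
python3 - <<'E'
from h import *
c=viewer.capture("wrist");print(np.round(c["mount"],3),c["intrinsics"])
go((.50,.09,.28),-5)
E
```

```text
[[-0.    -0.96  -0.281  0.07 ]
 [ 1.     0.    -0.001  0.   ]
 [ 0.001 -0.281  0.96  -0.143]
 [ 0.     0.     0.     1.   ]] [[339.67973417   0.         277.08654378]
 [  0.         339.67973417 214.83319813]
 [  0.           0.           1.        ]]
rot [-0.01 -0.   -2.91] slide [-0.3029 -0.4627 -0.0492] tcp [0.2386 0.5774 0.2308] t 0.15
```

Emit:
{"op": "jog_arm", "data": {"commands": [{"slide":[0,0,0],"rot":[0,0,-1.4]},{"slide":[0,0,-0.02],"rot":[0,0,-1.4]},{"slide":[-0.02,-0.04,0],"rot":[0,0,-0.6]},{"slide":[-0.025,-0.043,0]},{"slide":[-0.025,-0.043,0]}]}}

```text
invalid input at $.commands[3]: expected keys slide, rot
```

Emit:
{"op": "jog_arm", "data": {"commands": [{"slide":[-0.025,-0.043,0]},{"slide":[-0.025,-0.043,0]},{"slide":[-0.025,-0.043,0]},{"slide":[-0.025,-0.043,0]},{"slide":[-0.025,-0.043,0]}]}}

```text
invalid input at $.commands[0]: expected keys slide, rot
```

Emit:
{"op": "jog_arm", "data": {"commands": [{"slide":[-0.025,-0.043,0]},{"slide":[-0.025,-0.043,0]},{"slide":[-0.025,-0.043,0]},{"slide":[-0.025,-0.043,0]},{"slide":[0,0,0]}]}}

```text
invalid input at $.commands[0]: expected keys slide, rot
```

```bash
python3 - <<'E'
from h import *
import pickle
go((.55,-.02,.25),0)
c=cap("wrist");save("w1.png",c[0]);pickle.dump(c,open("w1.pkl","wb"))
E
```

```text
rot [-0.01 -0.   -3.74] slide [-0.3114 -0.5974 -0.0192] tcp [0.2386 0.5774 0.2308] t 0.15
```

View pics/w1.png

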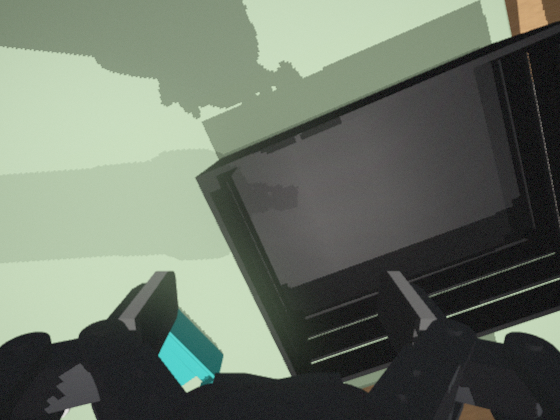

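The first three move calls were refused because both keys are needed. The picture shows the black crate and the turquoise look-alike at (190,345), and nothing needed for the job. I'll resend the moves with both keys.

Emit:
{"op": "jog_arm", "data": {"commands": [{"slide":[0,0,0],"rot":[0,0,-1.4]},{"slide":[0,0,-0.02],"rot":[0,0,-1.4]},{"slide":[0,0,-0.02],"rot":[0,0,-0.94]},{"slide":[-0.025,-0.04,0],"rot":[0,0,0]},{"slide":[-0.025,-0.04,0],"rot":[0,0,0]}]}}

```text
t: 0.7
tcp_pos: [0.2886, 0.4971, 0.2713]
eef_rot: [-0.001, 1.0, 0.0, -0.0]
contact_force: [1.7, 0.4, -0.5]
grip_width: 0.0852
grip_force: 0.0
```

Emit:
{"op": "jog_arm", "data": {"commands": [{"slide":[-0.025,-0.042,0],"rot":[0,0,0]},{"slide":[-0.025,-0.042,0],"rot":[0,0,0]},{"slide":[-0.025,-0.042,0],"rot":[0,0,0]},{"slide":[-0.025,-0.042,0],"rot":[0,0,0]},{"slide":[-0.025,-0.042,0],"rot":[0,0,0]}]}}

```text
t: 1.2
tcp_pos: [0.4142, 0.2857, 0.2714]
eef_rot: [0.0, 1.0, 0.0, 0.0]
contact_force: [1.4, 0.2, 0.4]
grip_width: 0.0856
grip_force: 0.0
```

Emit:
{"op": "jog_arm", "data": {"commands": [{"slide":[-0.025,-0.042,0],"rot":[0,0,0]},{"slide":[-0.025,-0.042,0],"rot":[0,0,0]},{"slide":[-0.025,-0.042,0],"rot":[0,0,0]},{"slide":[-0.025,-0.042,0],"rot":[0,0,0]},{"slide":[-0.025,-0.042,0],"rot":[0,0,0]}]}}

```text
t: 1.7
tcp_pos: [0.5392, 0.0757, 0.2715]
eef_rot: [-0.0, 1.0, 0.0, 0.0]
contact_force: [1.2, 1.5, 0.3]
grip_width: 0.0852
grip_force: 0.0
```

Emit:
{"op": "jog_arm", "data": {"commands": [{"slide":[-0.02,-0.042,0],"rot":[0,0,0]},{"slide":[-0.02,-0.042,0],"rot":[0,0,0]},{"slide":[0,0,0],"rot":[0,0,0]}]}}

```text
t: 2.0
tcp_pos: [0.5797, -0.0129, 0.2711]
eef_rot: [0.004, 1.0, -0.001, 0.0]
contact_force: [-2.1, 0.2, -0.1]
grip_width: 0.0853
grip_force: 0.0
```

```bash
python3 - <<'E'
from h import *
import pickle
go((.58,-.02,.27),0)
c=cap("wrist");save("w2.png",c[0]);pickle.dump(c,open("w2.pkl","wb"))
E
```

```text
rot [-0.03  0.   -0.07] slide [-0.0003 -0.0071  0.0011] tcp [ 0.5797 -0.0129  0.2711] t 2.0
```

View pics/w2.png

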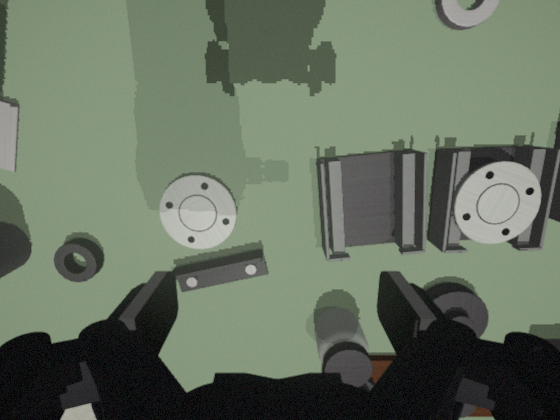

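The wrist view is clear: plate at (198,212), stop with its front top edge running (177,267)–(263,244), and the empty cradle with light rails from (335,160)–(337,252) and (403,153)–(409,246), rear lips at the bottom. Next I'll fit these.

```bash
python3 - <<'E'
from h import *
import pickle
c=pickle.load(open("w2.pkl","rb"));im=c[0];hsv=cv2.cvtColor(im,cv2.COLOR_RGB2HSV)
def big(m,x0,y0,x1,y1,n):
    k=np.zeros_like(m);k[y0:y1,x0:x1]=m[y0:y1,x0:x1]
    cs,_=cv2.findContours(k,cv2.RETR_EXTERNAL,cv2.CHAIN_APPROX_NONE);b=max(cs,key=cv2.contourArea)
    return b[:,0].astype(np.float32)
b=big(cv2.inRange(hsv,(0,0,120),(180,45,255)),150,165,245,255,"p");e=cv2.fitEllipse(b);P=ray(c,e[0],.007)[0];print("plate",e,P)
w=ray(c,b,.007);print("rad",np.percentile(np.hypot(*(w-P)[:,:2].T),[5,50,95]))
for x0,x1 in((324,348),(392,420)):
    print([int(v) for v in hsv[200,x0-6:x1+6,2]])
    b=big(cv2.inRange(hsv,(0,0,85),(180,60,140)),x0,150,x1,256,"r");r=cv2.minAreaRect(b);q=ray(c,cv2.boxPoints(r),.035);print("rail",r,"\n",q[:,:2].round(4),q.mean(0))
b=big(cv2.inRange(hsv,(0,0,0),(180,90,95)),172,238,272,295,"s");r=cv2.minAreaRect(b);print("stop",r,ray(c,cv2.boxPoints(r),.03)[:,:2].round(4))
print([int(v) for v in hsv[220:300,220,2]])
E
```

```text
plate ((195.71273803710938, 208.0359344482422), (100.94965362548828, 111.89537048339844), 74.64229583740234) [ 0.6192296  -0.11562749  0.007     ]
rad [0.05420626 0.06378881 0.08036215]
[121, 84, 65, 61, 90, 125, 139, 124, 96, 79, 64, 64, 95, 126, 140, 140, 138, 143, 141, 138, 140, 139, 138, 137, 122, 85, 93, 97, 93, 95, 94, 91, 94, 94, 93, 96]
rail ((335.5, 206.0), (98.0, 23.0), 90.0) 
 [[0.5542 0.0379]
 [0.5544 0.0634]
 [0.6714 0.0692]
 [0.6712 0.0416]] [0.61279053 0.05301777 0.035     ]
[87, 86, 87, 83, 74, 73, 77, 71, 60, 56, 53, 53, 53, 57, 57, 56, 92, 127, 136, 136, 136, 135, 133, 133, 132, 131, 131, 131, 105, 54, 56, 51, 52, 55, 51, 56, 55, 93, 130, 130]
rail ((408.0108337402344, 199.9944305419922), (93.94009399414062, 12.99923038482666), 89.37724304199219) 
 [[0.5505 0.1226]
 [0.5505 0.1369]
 [0.6614 0.1498]
 [0.6615 0.1343]] [0.60599533 0.13589393 0.035     ]
stop ((216.4554443359375, 269.28289794921875), (28.708160400390625, 98.13589477539062), 76.20051574707031) [[ 0.6882 -0.1529]
 [ 0.6581 -0.0346]
 [ 0.695  -0.0269]
 [ 0.7267 -0.1481]]
[195, 195, 194, 194, 193, 192, 194, 192, 192, 191, 191, 191, 192, 191, 194, 194, 196, 196, 196, 195, 192, 191, 188, 168, 155, 156, 155, 155, 154, 126, 105, 104, 106, 106, 107, 103, 94, 77, 63, 64, 63, 64, 61, 57, 59, 61, 80, 94, 94, 96, 92, 94, 94, 92, 93, 94, 95, 93, 94, 92, 90, 92, 92, 92, 136, 155, 155, 155, 154, 154, 154, 153, 154, 154, 155, 153, 154, 152, 154, 152]
```

```bash
python3 - <<'E'
from h import *
import pickle
c=pickle.load(open("w2.pkl","rb"));im=c[0];hsv=cv2.cvtColor(im,cv2.COLOR_RGB2HSV);V=hsv[:,:,2]
def big(m,x0,y0,x1,y1):
    k=np.zeros_like(m);k[y0:y1,x0:x1]=m[y0:y1,x0:x1]
    cs,_=cv2.findContours(k,cv2.RETR_EXTERNAL,cv2.CHAIN_APPROX_NONE);b=max(cs,key=cv2.contourArea)
    return b[:,0].astype(np.float32)
b=cv2.convexHull(big(cv2.inRange(hsv,(0,0,175),(180,50,255)),150,165,245,255))[:,0];e=cv2.fitEllipse(b);P=ray(c,e[0],.007)[0];print("plate",e,P)
print("rad",np.percentile(np.hypot(*(ray(c,b,.007)-P)[:,:2].T),[5,50,95]))
M=[]
for x0,x1 in((326,350),(392,422)):
    L=[]
    for r in range(165,240,3):
        u=np.where((V[r,x0:x1]>112))[0]; g=np.split(u,np.where(np.diff(u)>1)[0]+1); g=max(g,key=len); L.append((x0+(g[0]+g[-1])/2,r,len(g)))
    L=np.array(L); w=ray(c,L[:,:2],.035); f=np.polyfit(w[:,0],w[:,1],1); print("rail w",np.median(L[:,2]),"yaw",np.degrees(np.arctan(f[0])),"y@.6",np.polyval(f,.6),"res",np.std(w[:,1]-np.polyval(f,w[:,0])))
    col=int(np.median(L[:,0])); print("column",[int(v) for v in V[140:170,col-2]],[int(v) for v in V[236:268,int(L[-1,0])]])
F=[]
for u in range(185,255,5):
    col=V[240:290,u].astype(int); d=np.where(col<75)[0]; F.append((u,240+d[0]-.5,240+d[-1]+.5))
F=np.array(F)
for k,z in((1,0),(2,.03)):
    w=ray(c,F[:,[0,k]],z);f=np.polyfit(w[:,1],w[:,0],1);print("face z",z,"x at y=-.1157:",np.polyval(f,P[1]),"yaw",np.degrees(-np.arctan(f[0])),np.std(w[:,0]-np.polyval(f,w[:,1])))
E
```

```text
plate ((198.6576385498047, 221.45526123046875), (52.37434768676758, 73.91294860839844), 89.83792877197266) [ 0.6367075  -0.11323481  0.007     ]
rad [0.03630224 0.04132655 0.04827243]
rail w 12.0 yaw 5.393850490717682 y@.6 0.05343256817429538 res 0.0002469943588969986
column [153, 153, 154, 152, 154, 154, 124, 103, 100, 101, 102, 99, 97, 99, 99, 101, 92, 71, 64, 66, 68, 120, 141, 141, 141, 140, 140, 141, 142, 141] [140, 143, 141, 141, 140, 142, 143, 144, 142, 141, 141, 146, 141, 140, 143, 111, 88, 89, 77, 63, 71, 68, 118, 140, 138, 149, 154, 152, 153, 154, 155, 154]
rail w 11.0 yaw 5.460037149158459 y@.6 0.13541861939154348 res 0.00020829218015894747
column [155, 154, 152, 152, 153, 153, 154, 154, 113, 65, 55, 52, 57, 64, 117, 136, 137, 136, 132, 133, 133, 133, 130, 134, 134, 135, 134, 132, 134, 131] [136, 134, 137, 137, 135, 137, 133, 134, 103, 81, 79, 79, 66, 60, 60, 75, 123, 133, 138, 146, 152, 153, 153, 154, 155, 153, 153, 153, 152, 154, 153, 153]
face z 0 x at y=-.1157: 0.6888840747694236 yaw 6.49955533501419 0.008086807326723518
face z 0.03 x at y=-.1157: 0.6944998095068039 yaw 14.208975349741586 0.0017065507573067432
```

```bash
python3 - <<'E'
from h import *
import pickle
c=pickle.load(open("w2.pkl","rb"));im=c[0]
print(im[212,150:250:4].tolist())
sat=(im[:,:,1].astype(int)-im[:,:,2]); 
m=((sat<12)&(im[:,:,0]>135)).astype(np.uint8)
k=np.zeros_like(m);k[165:262,150:248]=m[165:262,150:248]
cs,_=cv2.findContours(k,cv2.RETR_EXTERNAL,cv2.CHAIN_APPROX_NONE);b=cv2.convexHull(max(cs,key=cv2.contourArea))[:,0].astype(np.float32)
e=cv2.fitEllipse(b);P=ray(c,e[0],.007)[0];print("plate",e,P,np.percentile(np.hypot(*(ray(c,b,.007)-P)[:,:2].T),[5,50,95]))
y=np.radians(5.42);d=np.array([np.cos(y),np.sin(y)])
for uv in((334,160.7),(337,251),(404,153.7),(409,243.7)):
    w=ray(c,uv,.035)[0];print(w,"along",w[:2]@d)
print("mid along of (.6,.0944):",np.array([.6,.0944])@d)
E
```

```text
[[138, 155, 130], [141, 156, 132], [138, 154, 128], [174, 178, 170], [177, 182, 173], [181, 183, 176], [185, 189, 180], [155, 157, 150], [186, 190, 182], [188, 191, 183], [189, 192, 184], [187, 190, 183], [186, 189, 181], [190, 194, 186], [192, 194, 185], [191, 194, 187], [191, 194, 186], [171, 173, 166], [170, 173, 165], [169, 173, 165], [172, 174, 166], [172, 175, 167], [138, 153, 129], [140, 157, 133], [139, 154, 130]]
plate ((197.40811157226562, 211.6571502685547), (71.63423156738281, 77.59188079833984), 119.4228744506836) [ 0.62391389 -0.11386432  0.007     ] [0.04590255 0.0472836  0.04885125]
[0.55834011 0.0491494  0.035     ] along 0.5604862441642527
[0.66614031 0.05697829 0.035     ] along 0.6685439624824698
[0.55121326 0.12596572 0.035     ] along 0.5606470132663511
[0.65732584 0.14219378 0.035     ] along 0.6678180042128126
mid along of (.6,.0944): 0.6062340621816543
```

```bash
python3 - <<'E'
from h import *
go((.46,-.325,.17),-15.6)
E
```

```text
rot [-0.01 -0.    2.55] slide [ 0.0298 -0.3358  0.1009] tcp [ 0.579  -0.0096  0.2709] t 2.05
```

Emit:
{"op": "jog_arm", "data": {"commands": [{"slide":[0,0,0],"rot":[0,0,1.3]},{"slide":[0,0,0],"rot":[0,0,1.25]},{"slide":[0,-0.042,0],"rot":[0,0,0]},{"slide":[0.005,-0.042,0],"rot":[0,0,0]},{"slide":[0.005,-0.042,0.01],"rot":[0,0,0]}]}}

```text
t: 2.55
tcp_pos: [0.5355, -0.1256, 0.2621]
eef_rot: [0.132, 0.991, 0.0, 0.001]
contact_force: [1.8, -0.2, -0.5]
grip_width: 0.0853
grip_force: 0.0
```

Emit:
{"op": "jog_arm", "data": {"commands": [{"slide":[0.005,-0.042,0.01],"rot":[0,0,0]},{"slide":[0.005,-0.042,0.01],"rot":[0,0,0]},{"slide":[0.005,-0.042,0.03],"rot":[0,0,0]},{"slide":[0.005,-0.042,0.04],"rot":[0,0,0]},{"slide":[0,-0.042,0],"rot":[0,0,0]}]}}

```text
t: 3.05
tcp_pos: [0.4618, -0.3142, 0.1743]
eef_rot: [0.132, 0.991, 0.001, -0.003]
contact_force: [1.1, 0.2, 0.4]
grip_width: 0.0854
grip_force: 0.0
```

Emit:
{"op": "jog_arm", "data": {"commands": [{"slide":[0,0,0],"rot":[0,0,0]},{"slide":[0,0,0],"rot":[0,0,0]}]}}

```text
t: 3.25
tcp_pos: [0.4636, -0.3156, 0.1779]
eef_rot: [0.134, 0.991, 0.0, -0.0]
contact_force: [0.3, 0.6, 0.1]
grip_width: 0.0853
grip_force: 0.0
```

```bash
python3 - <<'E'
from h import *
import pickle
c=cap("wrist");save("w3.png",c[0]);pickle.dump(c,open("w3.pkl","wb"))
go((.454,-.325,.17),-15.6);im=c[0].astype(int)
m=((im[:,:,0]-im[:,:,2]>35)&(im[:,:,0]>im[:,:,1]+15)).astype(np.uint8)
cs,_=cv2.findContours(m,cv2.RETR_EXTERNAL,cv2.CHAIN_APPROX_NONE);b=max(cs,key=cv2.contourArea)
r=cv2.minAreaRect(b);q=ray(c,cv2.boxPoints(r),.043);print(r,q.round(4),q.mean(0))
E
```

```text
rot [ 0.01 -0.    0.06] slide [ 0.007  -0.0127  0.008 ] tcp [ 0.4642 -0.3146  0.178 ] t 3.3
((260.0, 177.5), (91.0, 24.0), 90.0) [[ 0.4021 -0.3228  0.043 ]
 [ 0.4071 -0.3044  0.043 ]
 [ 0.4802 -0.3248  0.043 ]
 [ 0.4748 -0.3447  0.043 ]] [ 0.44103594 -0.3241734   0.043     ]
```

View pics/w3.png

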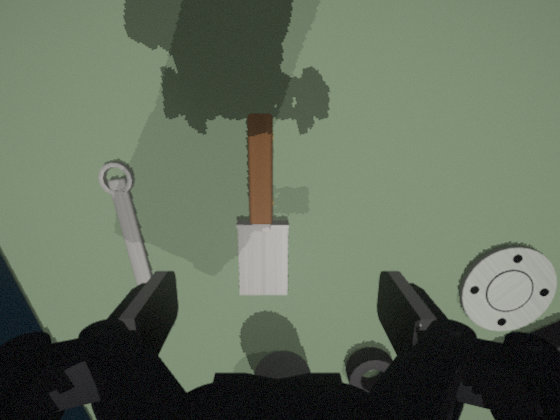

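The lifter lies along the image vertical: handle at col 260, rows 114–223; blade corners (238,218), (288,218), (238,296) and (288,296). Wrench at (130,220) is clear.

```bash
python3 - <<'E'
from h import *
import pickle
c=pickle.load(open("w3.pkl","rb"))
t=ray(c,[[238.5,296],[288.5,296]],.002);h=ray(c,[[261,223.5],[260.2,114]],.043)
print(t,t.mean(0),h); T=t.mean(0)[:2];E=h[1,:2];F=h[0,:2]
for a,b,n in((T,E,182),(T,F,90),(F,E,92)): print(np.linalg.norm(a-b)*1e3,n,np.degrees(np.arctan2(*(a-b)[::-1])))
d=(T-E)/np.linalg.norm(T-E);y=np.degrees(np.arctan2(d[1],d[0]));g=(T-.116*d+E+.066*d+F-.026*d)/3;print("grip",g,y)
go((*g,.10),y)
E
```

```text
[[ 0.56082949 -0.38451143  0.002     ]
 [ 0.57472456 -0.33384306  0.002     ]] [ 0.56777703 -0.35917724  0.002     ] [[ 0.47814968 -0.33403875  0.043     ]
 [ 0.39144612 -0.30963438  0.043     ]]
183.15863073789643 182 -15.69351898878503
93.08600789887429 90 -15.66763869027007
90.07264214902034 92 -15.720265108584378
grip [ 0.45473531 -0.327431  ] -15.69351898878503
rot [ 0.01 -0.    0.07] slide [ 0.0057 -0.0149  0.078 ] tcp [ 0.4642 -0.3146  0.178 ] t 3.3
```

Emit:
{"op": "jog_arm", "data": {"commands": [{"slide":[0.006,-0.015,0.02],"rot":[0,0,0.07]},{"slide":[0,0,0.03],"rot":[0,0,0]},{"slide":[0,0,0.03],"rot":[0,0,0]},{"slide":[0,0,0],"rot":[0,0,0]},{"slide":[0,0,0],"rot":[0,0,0]}], "hand": 0.06}}

```text
t: 3.8
tcp_pos: [0.4547, -0.3277, 0.0988]
eef_rot: [0.136, 0.991, 0.0, -0.0]
contact_force: [-0.2, -0.6, 0.1]
grip_width: 0.06
grip_force: 0.0
```

```bash
python3 - <<'E'
from h import *
go((.4547,-.3274,.014),-15.69);print(sensors.sense()["grip_width"])
E
```

```text
rot [ 0.   -0.    0.01] slide [0.     0.0003 0.0848] tcp [ 0.4547 -0.3277  0.0988] t 3.8
0.06000608224122278
```

Emit:
{"op": "jog_arm", "data": {"commands": [{"slide":[0,0,0.03],"rot":[0,0,0]},{"slide":[0,0,0.03],"rot":[0,0,0]},{"slide":[0,0,0.025],"rot":[0,0,0]},{"slide":[0,0,0],"rot":[0,0,0]},{"slide":[0,0,0],"rot":[0,0,0]}]}}

```text
t: 4.3
tcp_pos: [0.4549, -0.3288, 0.0148]
eef_rot: [0.137, 0.991, -0.0, 0.001]
contact_force: [0.5, 0.4, -0.1]
grip_width: 0.06
grip_force: 0.0
```

Emit:
{"op": "jog_arm", "data": {"commands": [{"slide":[0,0,0],"rot":[0,0,0]},{"slide":[0,0,0],"rot":[0,0,0]},{"slide":[0,0,0],"rot":[0,0,0]},{"slide":[0,0,0],"rot":[0,0,0]},{"slide":[0,0,0],"rot":[0,0,0]}], "hand": 0.0, "squeeze": 100}}

```text
t: 4.8
tcp_pos: [0.4546, -0.3288, 0.0142]
eef_rot: [0.137, 0.991, -0.0, 0.001]
contact_force: [-2.5, 3.8, 13.8]
grip_width: 0.0186
grip_force: 97.1
```

Emit:
{"op": "jog_arm", "data": {"commands": [{"slide":[0,0,0],"rot":[0,0,0]},{"slide":[0,0,0],"rot":[0,0,0]},{"slide":[0,0,0],"rot":[0,0,0]}]}}

```text
t: 5.1
tcp_pos: [0.4545, -0.3287, 0.0142]
eef_rot: [0.137, 0.991, -0.0, 0.001]
contact_force: [-3.2, 3.8, 14.7]
grip_width: 0.0187
grip_force: 97.1
```

Emit:
{"op": "jog_arm", "data": {"commands": [{"slide":[0,0,-0.015],"rot":[0,0,0]},{"slide":[0,0,-0.02],"rot":[0,0,0]},{"slide":[0,0,-0.02],"rot":[0,0,0]},{"slide":[0,0,0],"rot":[0,0,0]},{"slide":[0,0,0],"rot":[0,0,0]}]}}

```text
t: 5.6
tcp_pos: [0.4542, -0.3285, 0.0687]
eef_rot: [0.137, 0.991, -0.0, 0.0]
contact_force: [-0.4, 0.2, -1.4]
grip_width: 0.0185
grip_force: 97.7
```

```bash
python3 - <<'E'
from h import *
go((.434,-.159,.069),13.0)
E
```

```text
rot [-0.    0.01 -4.79] slide [-0.0185  0.1697 -0.0003] tcp [ 0.4542 -0.3285  0.0687] t 5.6
```

Emit:
{"op": "jog_arm", "data": {"commands": [{"slide":[0,0,0],"rot":[0,0,-0.96]},{"slide":[0,0,0],"rot":[0,0,-0.96]},{"slide":[0,0,0],"rot":[0,0,-0.96]},{"slide":[0,0,0],"rot":[0,0,-0.96]},{"slide":[0,0,0],"rot":[0,0,-0.95]}]}}

```text
t: 6.1
tcp_pos: [0.4535, -0.3282, 0.0673]
eef_rot: [-0.115, 0.993, 0.0, -0.001]
contact_force: [-0.3, -0.6, -1.2]
grip_width: 0.0185
grip_force: 97.6
```

Emit:
{"op": "jog_arm", "data": {"commands": [{"slide":[-0.003,0.03,0],"rot":[0,0,0]},{"slide":[-0.004,0.035,0],"rot":[0,0,0]},{"slide":[-0.004,0.035,0],"rot":[0,0,0]},{"slide":[-0.004,0.035,0],"rot":[0,0,0]},{"slide":[-0.003,0.034,0],"rot":[0,0,0]}]}}

```text
t: 6.6
tcp_pos: [0.4327, -0.1583, 0.0675]
eef_rot: [-0.113, 0.994, 0.0, -0.001]
contact_force: [-0.1, 1.1, -2.4]
grip_width: 0.0183
grip_force: 97.9
```

Emit:
{"op": "jog_arm", "data": {"commands": [{"slide":[0,0,0.02],"rot":[0,0,0]},{"slide":[0,0,0.02],"rot":[0,0,0]},{"slide":[0,0,0],"rot":[0,0,0]},{"slide":[0,0,0],"rot":[0,0,0]}]}}

```text
t: 7.0
tcp_pos: [0.433, -0.16, 0.0279]
eef_rot: [-0.113, 0.994, 0.0, -0.001]
contact_force: [-0.4, -0.4, -0.9]
grip_width: 0.0185
grip_force: 98.0
```

```bash
python3 - <<'E'
from h import *
import pickle
go((.434,-.159,.0142),13.0)
c=cap("wrist");save("w4.png",c[0]);pickle.dump(c,open("w4.pkl","wb"))
E
```

```text
rot [ 0.   -0.01 -0.  ] slide [-0.0012  0.0008  0.0137] tcp [ 0.433  -0.16    0.0279] t 7.0
```

View pics/w4.png

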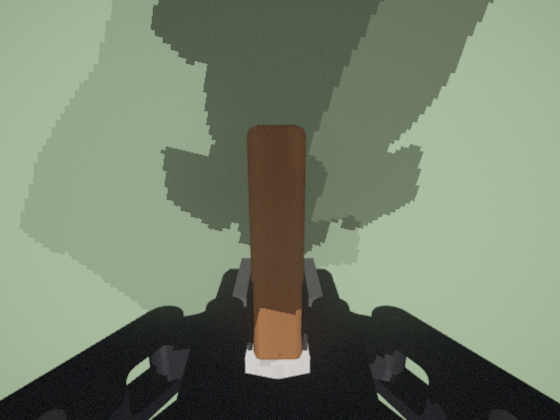

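The wrist picture shows the handle straight in the hand (cols 250–303, rows 125–358). I'll lower it onto the bench and advance.

Emit:
{"op": "jog_arm", "data": {"commands": [{"slide":[0,0,0.007],"rot":[0,0,0]},{"slide":[0,0,0.006],"rot":[0,0,0]},{"slide":[0,0,0],"rot":[0,0,0]},{"slide":[0,0,0],"rot":[0,0,0]}]}}

```text
t: 7.45
tcp_pos: [0.4334, -0.1599, 0.015]
eef_rot: [-0.113, 0.994, -0.0, -0.0]
contact_force: [0.3, 0.5, -0.9]
grip_width: 0.0187
grip_force: 98.3
```

Emit:
{"op": "jog_arm", "data": {"commands": [{"slide":[-0.005,0.0005,0],"rot":[0,0,0]},{"slide":[-0.005,0,0],"rot":[0,0,0]},{"slide":[-0.005,0,0],"rot":[0,0,0]},{"slide":[-0.005,0,0],"rot":[0,0,0]},{"slide":[-0.005,0,0],"rot":[0,0,0]}]}}

```text
t: 7.95
tcp_pos: [0.4583, -0.1536, 0.0151]
eef_rot: [-0.113, 0.994, -0.0, 0.0]
contact_force: [-0.3, 0.3, -1.0]
grip_width: 0.0184
grip_force: 98.3
```

Emit:
{"op": "jog_arm", "data": {"commands": [{"slide":[0,0,0.0008],"rot":[0,0,0]},{"slide":[0,0,0],"rot":[0,0,0]},{"slide":[-0.004,0,0],"rot":[0,0,0]},{"slide":[-0.004,0,0],"rot":[0,0,0]},{"slide":[-0.004,0,0],"rot":[0,0,0]}]}}

```text
t: 8.45
tcp_pos: [0.4686, -0.1515, 0.0144]
eef_rot: [-0.113, 0.994, -0.0, -0.001]
contact_force: [-7.2, -2.2, 11.6]
grip_width: 0.0186
grip_force: 100.0
```

Emit:
{"op": "jog_arm", "data": {"commands": [{"slide":[-0.004,0,0],"rot":[0,0,0]},{"slide":[-0.004,0,0],"rot":[0,0,0]},{"slide":[-0.004,0,0],"rot":[0,0,0]},{"slide":[-0.004,0,0],"rot":[0,0,0]},{"slide":[-0.004,0,0],"rot":[0,0,0]}]}}

```text
t: 8.95
tcp_pos: [0.4878, -0.1472, 0.0145]
eef_rot: [-0.113, 0.994, -0.0, -0.001]
contact_force: [-9.1, -2.1, 15.4]
grip_width: 0.0186
grip_force: 100.5
```

Emit:
{"op": "jog_arm", "data": {"commands": [{"slide":[-0.004,0,0],"rot":[0,0,0]},{"slide":[-0.004,0,0],"rot":[0,0,0]},{"slide":[-0.004,0,0],"rot":[0,0,0]}]}}

```text
t: 9.25
tcp_pos: [0.4994, -0.1446, 0.0145]
eef_rot: [-0.113, 0.994, -0.0, -0.001]
contact_force: [-10.4, -1.7, 15.2]
grip_width: 0.0184
grip_force: 100.6
```

```bash
python3 - <<'E'
from h import *
a=cap("top");b=cap("scene")
A=cv2.resize(a[0][120:260,240:420],None,fx=3,fy=3);B=cv2.resize(b[0][200:340,180:360],None,fx=3,fy=3)
o=np.zeros((420,1080,3),np.uint8);o=np.hstack([A,B]);save("c5.png",cv2.resize(o,(800,311)))
im=a[0].astype(int);m=((im[:,:,1]-im[:,:,2]<12)&(im[:,:,0]>135)).astype(np.uint8);k=np.zeros_like(m);k[140:192,284:332]=m[140:192,284:332]
cs,_=cv2.findContours(k,cv2.RETR_EXTERNAL,cv2.CHAIN_APPROX_NONE);q=max(cs,key=cv2.contourArea);e=cv2.fitEllipse(q);print(e,ray(a,e[0],.007))
E
```

```text
((301.2948913574219, 158.5709228515625), (25.153953552246094, 36.44059753417969), 39.51753234863281) [[ 0.65027308 -0.10093802  0.007     ]]
```

View pics/c5.png

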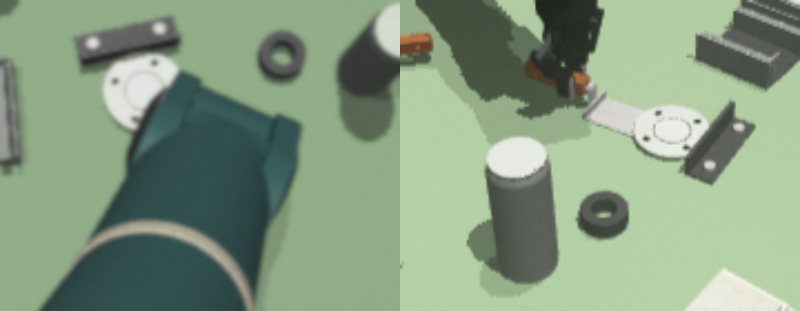

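Scene view shows the blade tip at the plate's near edge and the plate close to the stop. I'll continue slowly.

Emit:
{"op": "jog_arm", "data": {"commands": [{"slide":[-0.004,0,0],"rot":[0,0,0]},{"slide":[-0.004,0,0],"rot":[0,0,0]},{"slide":[-0.004,0,0],"rot":[0,0,0]}]}}

```text
t: 9.65
tcp_pos: [0.511, -0.1419, 0.0145]
eef_rot: [-0.113, 0.994, -0.0, -0.001]
contact_force: [-10.6, -2.9, 15.4]
grip_width: 0.0184
grip_force: 100.6
```

Emit:
{"op": "jog_arm", "data": {"commands": [{"slide":[-0.004,0,0],"rot":[0,0,0]},{"slide":[-0.004,0,0],"rot":[0,0,0]},{"slide":[-0.004,0,0],"rot":[0,0,0]}]}}

```text
t: 9.95
tcp_pos: [0.5227, -0.1393, 0.0145]
eef_rot: [-0.113, 0.994, -0.0, -0.001]
contact_force: [-10.6, -1.9, 16.4]
grip_width: 0.0183
grip_force: 100.6
```

```bash
cat >> h.py <<'E'
def plate_scene(z,box=(255,225,345,300)):
    b=cap("scene");im=b[0].astype(int);m=((im[:,:,1]-im[:,:,2]<16)&(im[:,:,0]>150)).astype(np.uint8);k=np.zeros_like(m)
    x0,y0,x1,y1=box;k[y0:y1,x0:x1]=m[y0:y1,x0:x1]
    cs,_=cv2.findContours(k,cv2.RETR_EXTERNAL,cv2.CHAIN_APPROX_NONE);q=max(cs,key=cv2.contourArea);print("bbox",cv2.boundingRect(q),cv2.contourArea(q));e=cv2.fitEllipse(q)
    p=ray(b,e[0],z)[0];print("ellipse",np.round(e[0],1),np.round(e[1],1),p);return b,p
E
python3 - <<'E'
from h import *
b,p=plate_scene(.008)
save("c6.png",cv2.resize(b[0][200:320,200:360],None,fx=4,fy=4))
E
```

```text
bbox (271, 246, 48, 25) 676.0
ellipse [297.  257.3] [21.4 44.9] [ 0.62865203 -0.1156034   0.008     ]
```

View pics/c6.png

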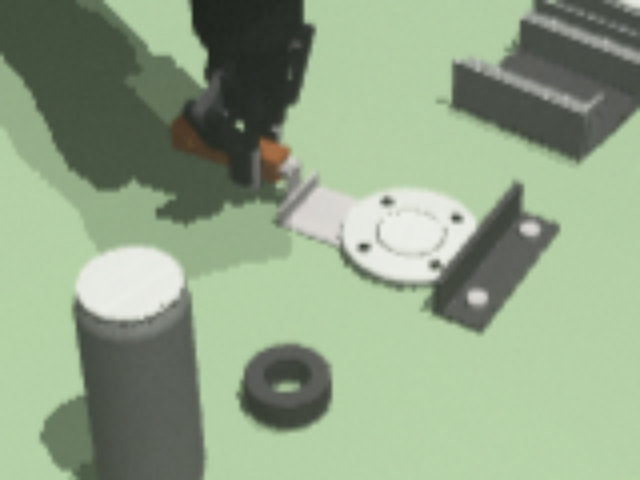

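The blade is now well under the plate, with the heel at crop (300,205) and the plate's near edge at (343,235), so roughly 25–30 mm are left.

Emit:
{"op": "jog_arm", "data": {"commands": [{"slide":[-0.004,0,0],"rot":[0,0,0]},{"slide":[-0.004,0,0],"rot":[0,0,0]},{"slide":[-0.004,0,0],"rot":[0,0,0]},{"slide":[-0.004,0,0],"rot":[0,0,0]}]}}

```text
t: 10.4
tcp_pos: [0.5381, -0.1359, 0.0146]
eef_rot: [-0.113, 0.994, -0.0, -0.001]
contact_force: [-13.5, -3.0, 19.4]
grip_width: 0.0183
grip_force: 100.9
```

```bash
python3 - <<'E'
from h import *
import pickle
b,p=plate_scene(.009)
b0=pickle.load(open("scene.pkl","rb"))
import h; h.cap=lambda n:b0
h.plate_scene(.007)
t=sensors.sense()["tcp_pos"];print(np.linalg.norm(p[:2]-t[:2]))
E
```

```text
bbox (276, 247, 43, 24) 623.5
ellipse [298.7 257.6] [21.7 39.2] [ 0.6335794  -0.11408115  0.009     ]
bbox (279, 246, 35, 23) 553.0
ellipse [296.1 257.2] [21.2 33.3] [ 0.6257854  -0.11602831  0.007     ]
0.09729050348962806
```

Emit:
{"op": "jog_arm", "data": {"commands": [{"slide":[-0.003,0,0],"rot":[0,0,0]},{"slide":[-0.003,0,0],"rot":[0,0,0]},{"slide":[-0.003,0,0],"rot":[0,0,0]}]}}

```text
t: 10.75
tcp_pos: [0.5466, -0.134, 0.0146]
eef_rot: [-0.113, 0.994, -0.0, -0.001]
contact_force: [-15.0, -3.8, 20.9]
grip_width: 0.0182
grip_force: 101.1
```

Emit:
{"op": "jog_arm", "data": {"commands": [{"slide":[-0.002,0,0],"rot":[0,0,0]},{"slide":[-0.002,0,0],"rot":[0,0,0]}]}}

```text
t: 10.95
tcp_pos: [0.5508, -0.133, 0.0145]
eef_rot: [-0.113, 0.994, -0.0, -0.001]
contact_force: [-11.8, -3.2, 17.4]
grip_width: 0.0181
grip_force: 100.4
```

```bash
python3 - <<'E'
from h import *
b,p=plate_scene(.009)
save("c7.png",cv2.resize(b[0][215:295,230:350],None,fx=6,fy=6,interpolation=cv2.INTER_CUBIC))
E
```

```text
bbox (280, 248, 40, 22) 574.0
ellipse [300.3 258.1] [21.2 35.8] [ 0.63819924 -0.1127395   0.009     ]
```

View pics/c7.png

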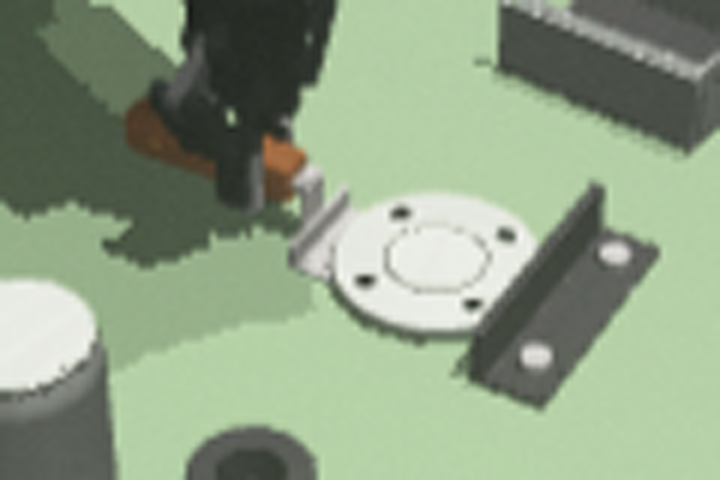

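Plate against the stop, the heel a few millimetres from its near edge. I'll make small steps now, watching the force.

Emit:
{"op": "jog_arm", "data": {"commands": [{"slide":[-0.002,0,0],"rot":[0,0,0]},{"slide":[0,0,0],"rot":[0,0,0]}]}}

```text
t: 11.2
tcp_pos: [0.553, -0.1324, 0.0145]
eef_rot: [-0.113, 0.994, -0.0, -0.001]
contact_force: [-8.5, -2.8, 13.7]
grip_width: 0.0183
grip_force: 100.4
```

Emit:
{"op": "jog_arm", "data": {"commands": [{"slide":[-0.0015,0,0],"rot":[0,0,0]},{"slide":[0,0,0],"rot":[0,0,0]}]}}

```text
t: 11.4
tcp_pos: [0.5544, -0.1321, 0.0145]
eef_rot: [-0.113, 0.994, -0.0, -0.001]
contact_force: [-10.4, -1.7, 15.2]
grip_width: 0.0183
grip_force: 100.5
```

Emit:
{"op": "jog_arm", "data": {"commands": [{"slide":[-0.001,0,0],"rot":[0,0,0]},{"slide":[0,0,0],"rot":[0,0,0]}]}}

```text
t: 11.6
tcp_pos: [0.5553, -0.1319, 0.0146]
eef_rot: [-0.113, 0.994, -0.0, -0.001]
contact_force: [-10.3, -3.0, 15.3]
grip_width: 0.0183
grip_force: 100.6
```

Emit:
{"op": "jog_arm", "data": {"commands": [{"slide":[-0.001,0,0],"rot":[0,0,0]},{"slide":[0,0,0],"rot":[0,0,0]}]}}

```text
t: 11.8
tcp_pos: [0.5563, -0.1317, 0.0146]
eef_rot: [-0.113, 0.994, -0.0, -0.001]
contact_force: [-11.1, -2.8, 14.6]
grip_width: 0.0187
grip_force: 100.6
```

Emit:
{"op": "jog_arm", "data": {"commands": [{"slide":[-0.001,0,0],"rot":[0,0,0]},{"slide":[0,0,0],"rot":[0,0,0]}]}}

```text
t: 12.0
tcp_pos: [0.5573, -0.1315, 0.0146]
eef_rot: [-0.113, 0.994, -0.0, -0.001]
contact_force: [-10.3, -2.5, 14.9]
grip_width: 0.0183
grip_force: 100.6
```

```bash
python3 - <<'E'
from h import *
b,p=plate_scene(.009)
# gap between heel and plate along the line: colour profile from heel to plate centre
t=sensors.sense()["tcp_pos"];d=np.array([.974,.225,0])
for s in range(20,70,2):
    P=np.r_[t[:2],.010]+d*s/1e3;u=proj(b,P)[0].round().astype(int);print(s,u,b[0][u[1],u[0]],end=";")
E
```

```text
bbox (282, 247, 38, 23) 553.5
ellipse [300.4 257.9] [21.8 34.8] [ 0.63779755 -0.11181629  0.009     ]
20 [281 251] [158 184 146];22 [281 251] [158 184 146];24 [282 251] [114 120 107];26 [282 251] [114 120 107];28 [283 252] [148 148 142];30 [284 252] [184 182 177];32 [284 252] [184 182 177];34 [285 252] [159 159 154];36 [286 252] [127 128 122];38 [286 253] [144 147 139];40 [287 253] [209 212 202];42 [287 253] [209 212 202];44 [288 253] [230 232 225];46 [289 254] [231 234 226];48 [289 254] [231 234 226];50 [290 254] [230 233 226];52 [290 254] [230 233 226];54 [291 254] [231 232 226];56 [292 255] [231 234 227];58 [292 255] [231 234 227];60 [293 255] [230 233 226];62 [294 255] [217 221 210];64 [294 256] [175 178 170];66 [295 256] [235 237 231];68 [295 256] [235 237 231];
```

Emit:
{"op": "jog_arm", "data": {"commands": [{"slide":[-0.001,0,0],"rot":[0,0,0]},{"slide":[0,0,0],"rot":[0,0,0]}]}}

```text
t: 12.25
tcp_pos: [0.5582, -0.1313, 0.0145]
eef_rot: [-0.113, 0.994, -0.0, -0.001]
contact_force: [-10.5, -2.8, 15.4]
grip_width: 0.0184
grip_force: 100.6
```

Emit:
{"op": "jog_arm", "data": {"commands": [{"slide":[-0.001,0,0],"rot":[0,0,0]},{"slide":[0,0,0],"rot":[0,0,0]}]}}

```text
t: 12.45
tcp_pos: [0.5592, -0.131, 0.0145]
eef_rot: [-0.113, 0.994, -0.0, -0.001]
contact_force: [-10.1, -2.2, 14.9]
grip_width: 0.0184
grip_force: 100.6
```

Emit:
{"op": "jog_arm", "data": {"commands": [{"slide":[-0.001,0,0],"rot":[0,0,0]},{"slide":[0,0,0],"rot":[0,0,0]}]}}

```text
t: 12.65
tcp_pos: [0.5602, -0.1308, 0.0145]
eef_rot: [-0.113, 0.994, -0.0, -0.001]
contact_force: [-10.0, -3.2, 15.5]
grip_width: 0.0181
grip_force: 100.6
```

```bash
python3 - <<'E'
from h import *
b,p=plate_scene(.009)
t=sensors.sense()["tcp_pos"];print(t,np.linalg.norm(p[:2]-t[:2]),sensors.sense()["contact_force"])
for s in range(26,46,1):
    P=np.r_[t[:2],.010]+np.array([.974,.225,0])*s/1e3;u=proj(b,P)[0];print(s,cv2.getRectSubPix(b[0],(1,1),tuple(map(float,u)))[0,0,0],end=";")
E
```

```text
bbox (282, 247, 38, 23) 556.0
ellipse [300.5 257.9] [21.7 34.4] [ 0.63822799 -0.11170378  0.009     ]
[ 0.56018583 -0.13077938  0.01452367] 0.0803396398160717 [-10.52157194  -2.34068465  14.95192527]
26 128;27 137;28 146;29 158;30 169;31 178;32 175;33 166;34 157;35 155;36 169;37 187;38 208;39 217;40 225;41 231;42 231;43 230;44 230;45 230;
```

Emit:
{"op": "jog_arm", "data": {"commands": [{"slide":[-0.001,0,0],"rot":[0,0,0]},{"slide":[0,0,0],"rot":[0,0,0]}]}}

```text
t: 12.9
tcp_pos: [0.5612, -0.1305, 0.0145]
eef_rot: [-0.113, 0.994, -0.0, -0.001]
contact_force: [-10.2, -1.9, 14.8]
grip_width: 0.0182
grip_force: 100.6
```

Emit:
{"op": "jog_arm", "data": {"commands": [{"slide":[-0.001,0,0],"rot":[0,0,0]},{"slide":[0,0,0],"rot":[0,0,0]}]}}

```text
t: 13.1
tcp_pos: [0.5618, -0.1305, 0.0146]
eef_rot: [-0.113, 0.994, -0.0, -0.001]
contact_force: [-12.5, -2.7, 18.1]
grip_width: 0.0185
grip_force: 101.0
```

```bash
python3 - <<'E'
from h import *
b,p=plate_scene(.009)
t=sensors.sense()["tcp_pos"]
for s in range(24,46,1):
    P=np.r_[t[:2],.010]+np.array([.974,.225,0])*s/1e3;u=proj(b,P)[0];print(s,cv2.getRectSubPix(b[0],(1,1),tuple(map(float,u)))[0,0,0],end=";")
E
```

```text
bbox (283, 248, 37, 22) 550.0
ellipse [300.9 258. ] [21.6 33.5] [ 0.63928023 -0.11143197  0.009     ]
24 138;25 128;26 120;27 123;28 135;29 150;30 164;31 172;32 176;33 177;34 182;35 190;36 201;37 212;38 221;39 228;40 231;41 231;42 231;43 231;44 231;45 231;
```

Contact with the heel: the gap is gone and the force has begun to rise. I'll ease off a little and lift.

Emit:
{"op": "jog_arm", "data": {"commands": [{"slide":[0.0003,0,-0.002],"rot":[0,0,0]},{"slide":[0,0,-0.003],"rot":[0,0,0]},{"slide":[0,0,-0.004],"rot":[0,0,0]},{"slide":[0,0,-0.004],"rot":[0,0,0]},{"slide":[0,0,0],"rot":[0,0,0]}]}}

```text
t: 13.65
tcp_pos: [0.5621, -0.1294, 0.0273]
eef_rot: [-0.113, 0.994, 0.0, -0.001]
contact_force: [-5.8, -0.9, -5.3]
grip_width: 0.0191
grip_force: 97.6
```

Emit:
{"op": "jog_arm", "data": {"commands": [{"slide":[0.002,0,-0.005],"rot":[0,0,0]},{"slide":[0.002,0,-0.01],"rot":[0,0,0]},{"slide":[0.002,0,-0.012],"rot":[0,0,0]},{"slide":[0.001,0,-0.012],"rot":[0,0,0]},{"slide":[0,0,-0.01],"rot":[0,0,0]}]}}

```text
t: 14.15
tcp_pos: [0.5567, -0.131, 0.078]
eef_rot: [-0.113, 0.994, -0.0, 0.001]
contact_force: [0.5, -0.5, -3.8]
grip_width: 0.0185
grip_force: 97.9
```

Emit:
{"op": "jog_arm", "data": {"commands": [{"slide":[0,0,-0.008],"rot":[0,0,0]},{"slide":[0,0,-0.005],"rot":[0,0,0]},{"slide":[0,0,0],"rot":[0,0,0]},{"slide":[0,0,0],"rot":[0,0,0]}]}}

```text
t: 14.55
tcp_pos: [0.5562, -0.1308, 0.089]
eef_rot: [-0.113, 0.994, 0.0, -0.0]
contact_force: [0.4, -0.6, -3.8]
grip_width: 0.0184
grip_force: 98.0
```

```bash
python3 - <<'E'
from h import *
s=sensors.sense();t=s["tcp_pos"];z=t[2]-.0145+.010;print("z top",z)
b,p=plate_scene(z-.001,(255,195,345,290));print(np.linalg.norm(p[:2]-t[:2]),proj(b,np.r_[t[:2]+.083*np.array([.974,.225]),z]))
go((.4,0,.1),5.42)
E
```

```text
z top 0.08449899033228361
bbox (280, 226, 39, 22) 595.0
ellipse [300. 236.] [20.9 37. ] [ 0.6361453  -0.11190395  0.08349899]
0.08216087253049581 [[300.18831869 235.89993143]]
rot [ 0.   -0.01  1.27] slide [ 0.143   0.145  -0.0112] tcp [ 0.5561 -0.1308  0.0888] t 14.6
```

Emit:
{"op": "jog_arm", "data": {"commands": [{"slide":[0,0,0],"rot":[0,0,0.2]},{"slide":[0,0,0],"rot":[0,0,0.3]},{"slide":[0,0,0],"rot":[0,0,0.3]},{"slide":[0,0,0],"rot":[0,0,0.3]},{"slide":[0,0,0],"rot":[0,0,0.17]}]}}

```text
t: 15.1
tcp_pos: [0.5563, -0.1309, 0.0892]
eef_rot: [-0.046, 0.999, -0.0, -0.0]
contact_force: [-0.3, -0.6, -3.5]
grip_width: 0.0183
grip_force: 98.0
```

```bash
python3 - <<'E'
from h import *
go((.5251,.0873,.0888),5.42)
E
```

```text
rot [-0.   -0.   -0.03] slide [0.0105 0.2202 0.0004] tcp [ 0.5563 -0.1309  0.0892] t 15.1
```

Emit:
{"op": "jog_arm", "data": {"commands": [{"slide":[0,0.005,0],"rot":[0,0,0]},{"slide":[0.001,0.01,0],"rot":[0,0,0]},{"slide":[0.001,0.015,0],"rot":[0,0,0]},{"slide":[0.001,0.018,0],"rot":[0,0,0]},{"slide":[0.001,0.02,0],"rot":[0,0,0]}]}}

```text
t: 15.6
tcp_pos: [0.5456, -0.0618, 0.0892]
eef_rot: [-0.047, 0.999, 0.0, -0.0]
contact_force: [-0.1, -0.3, -3.5]
grip_width: 0.0185
grip_force: 98.0
```

Emit:
{"op": "jog_arm", "data": {"commands": [{"slide":[0.001,0.02,0],"rot":[0,0,0]},{"slide":[0.001,0.02,0],"rot":[0,0,0]},{"slide":[0.001,0.02,0],"rot":[0,0,0]},{"slide":[0.001,0.02,0],"rot":[0,0,0]},{"slide":[0.001,0.02,0],"rot":[0,0,0]}]}}

```text
t: 16.1
tcp_pos: [0.5309, 0.0377, 0.0893]
eef_rot: [-0.048, 0.999, 0.0, -0.0]
contact_force: [0.6, -0.2, -4.1]
grip_width: 0.0185
grip_force: 98.1
```

Emit:
{"op": "jog_arm", "data": {"commands": [{"slide":[0.001,0.02,0],"rot":[0,0,0]},{"slide":[0.001,0.015,0],"rot":[0,0,0]},{"slide":[0,0.01,0],"rot":[0,0,0]},{"slide":[0,0.006,0],"rot":[0,0,0]},{"slide":[0,0,0],"rot":[0,0,0]}]}}

```text
t: 16.6
tcp_pos: [0.5248, 0.0866, 0.0892]
eef_rot: [-0.047, 0.999, -0.0, 0.0]
contact_force: [0.2, -1.5, -3.6]
grip_width: 0.0186
grip_force: 98.1
```

```bash
python3 - <<'E'
from h import *
import pickle
go((.5251,.0873,.0888),5.42)
s=sensors.sense();t=s["tcp_pos"];z=t[2]-.0145+.010
b=cap("scene");d=np.array([np.cos(.0946),np.sin(.0946)])
save("s8.png",b[0])
pickle.dump(b,open("s8.pkl","wb"))
P=np.r_[t[:2]+.084*d,z];u=proj(b,P)[0];print("pred",u)
x,y=u.round().astype(int)
im=b[0].astype(int);m=((im[:,:,1]-im[:,:,2]<16)&(im[:,:,0]>150)).astype(np.uint8);k=np.zeros_like(m);k[y-18:y+18,x-30:x+30]=m[y-18:y+18,x-30:x+30]
cs,_=cv2.findContours(k,cv2.RETR_EXTERNAL,cv2.CHAIN_APPROX_NONE);q=max(cs,key=cv2.contourArea);e=cv2.fitEllipse(q);p=ray(b,e[0],z-.001)[0];print(cv2.boundingRect(q),e,p,np.linalg.norm(p[:2]-t[:2]))
w=ray(b,q[:,0],z);r=(w[:,:2]-t[:2]);al=r@d;la=r@np.array([-d[1],d[0]]);print("along max",np.sort(al)[-4:],"lat",la.min(),la.max())
E
```

```text
rot [-0.  0.  0.] slide [-0.0004  0.0006  0.0004] tcp [0.5248 0.0866 0.0892] t 16.6
pred [339.47994761 200.83861795]
(324, 186, 45, 24) ((346.76123046875, 198.42367553710938), (18.853330612182617, 49.72154998779297), 78.11275482177734) [0.61539162 0.12121896 0.08374322] 0.09699487290615877
along max [0.15010353 0.15212589 0.15246189 0.15481986] lat -0.045819698241321094 0.11619580038862574
```

```bash
cat > fit.py <<'E'
from h import *
from scipy.optimize import least_squares
def fit(b,t,z,D=.084,yaw=.0946,lmax=.01,amin=-.01):
    d=np.array([np.cos(yaw),np.sin(yaw)]);n=np.array([-d[1],d[0]]);c0=t[:2]+D*d
    u=proj(b,np.r_[c0,z])[0];x,y=u.round().astype(int)
    g=cv2.cvtColor(b[0],cv2.COLOR_RGB2GRAY).astype(float);W=[]
    # radial search: strongest bright->dark step between 40 and 56 mm
    for a in np.radians(range(0,360,4)):
        v=np.array([np.cos(a),np.sin(a)])
        if v@n*.048>lmax or v@d*.048<amin: continue
        rr=np.arange(.040,.057,.0005);uv=proj(b,np.c_[c0+rr[:,None]*v,np.full(len(rr),z)])
        pr=cv2.remap(g.astype(np.float32),uv[:,0].astype(np.float32),uv[:,1].astype(np.float32),cv2.INTER_LINEAR).ravel()
        i=np.argmin(pr[4:]-pr[:-4])+2;W.append(c0+rr[i]*v)
    W=np.array(W);s=least_squares(lambda p:np.hypot(*(W-p).T)-.048,c0,loss="soft_l1",f_scale=.001)
    r=s.x-t[:2];print("centre",s.x,"along",r@d,"lat",r@n,"rms",np.sqrt(np.mean(s.fun**2)),len(W));return s.x
E
python3 - <<'E'
from fit import *
import pickle
b=pickle.load(open("s8.pkl","rb"));t=np.array([.5248,.0866]);z=.0892-.0145+.010
for D in(.08,.084,.088): fit(b,t,z,D)
fit(pickle.load(open("scene.pkl","rb")),np.array([.6233,-.1153]),.008,0,.22,1,-1)
E
```

```text
centre [0.60832707 0.09630788] along 0.08407059383675618 lat 0.0017745950982472937 rms 0.0010906819035145067 29
centre [0.60832222 0.09597644] along 0.0840344632309861 lat 0.001445094624906523 rms 0.0009652282674769726 29
centre [0.60814122 0.09615748] along 0.08387137422569937 lat 0.001642418448051822 rms 0.0010505673489586355 29
centre [ 0.62408496 -0.11416522] along 0.0010136808798930249 lat 0.0009361283045006769 rms 0.001345253663637265 90
```

Plate centre over the cradle is (0.608, 0.096) against a cradle centre of (0.609, 0.095), within about 1 mm. I'll lower it gently.

Emit:
{"op": "jog_arm", "data": {"commands": [{"slide":[0,0,0.004],"rot":[0,0,0]},{"slide":[0,0,0.008],"rot":[0,0,0]},{"slide":[0,0,0.01],"rot":[0,0,0]},{"slide":[0,0,0.008],"rot":[0,0,0]},{"slide":[0,0,0.005],"rot":[0,0,0]}]}}

```text
t: 17.15
tcp_pos: [0.5243, 0.0858, 0.053]
eef_rot: [-0.047, 0.999, -0.0, -0.001]
contact_force: [0.2, -0.4, -3.4]
grip_width: 0.0184
grip_force: 98.0
```

Emit:
{"op": "jog_arm", "data": {"commands": [{"slide":[0,0,0.002],"rot":[0,0,0]},{"slide":[0,0,0.001],"rot":[0,0,0]},{"slide":[0,0,0.001],"rot":[0,0,0]},{"slide":[0,0,0.001],"rot":[0,0,0]},{"slide":[0,0,0.001],"rot":[0,0,0]}]}}

```text
t: 17.65
tcp_pos: [0.5249, 0.0861, 0.0483]
eef_rot: [-0.047, 0.999, 0.0, 0.0]
contact_force: [0.9, 0.2, -2.7]
grip_width: 0.0186
grip_force: 98.0
```

Emit:
{"op": "jog_arm", "data": {"commands": [{"slide":[0,0,0.001],"rot":[0,0,0]},{"slide":[0,0,0.001],"rot":[0,0,0]},{"slide":[0,0,0.001],"rot":[0,0,0]},{"slide":[0,0,0.001],"rot":[0,0,0]},{"slide":[0,0,0.001],"rot":[0,0,0]}]}}

```text
t: 18.15
tcp_pos: [0.5249, 0.0861, 0.0432]
eef_rot: [-0.047, 0.999, -0.0, 0.0]
contact_force: [-1.4, -0.0, -2.3]
grip_width: 0.0188
grip_force: 98.4
```

Emit:
{"op": "jog_arm", "data": {"commands": [{"slide":[0,0,0.002],"rot":[0,0,0]},{"slide":[0,0,0],"rot":[0,0,0]},{"slide":[0,0,0],"rot":[0,0,0]}]}}

```text
t: 18.45
tcp_pos: [0.5248, 0.086, 0.0412]
eef_rot: [-0.047, 0.999, -0.0, 0.0]
contact_force: [-0.9, 0.3, -1.4]
grip_width: 0.0185
grip_force: 98.3
```

```bash
python3 - <<'E'
from fit import *
b=cap("scene");t=sensors.sense()["tcp_pos"];print(t)
fit(b,t,.043);fit(b,t,.043,.087)
E
```

```text
[0.52484718 0.08603478 0.04123   ]
centre [0.60849824 0.09573775] along 0.08419356891245465 lat 0.001757993877315957 rms 0.0011411940223558367 29
centre [0.6084889  0.09582195] along 0.08419222758322484 lat 0.001842704257915937 rms 0.0011580118789922854 29
```

Emit:
{"op": "jog_arm", "data": {"commands": [{"slide":[0.002,0,0.001],"rot":[0,0,0]},{"slide":[0.005,0,0],"rot":[0,0,0]},{"slide":[0.008,0,0],"rot":[0,0,0]},{"slide":[0.01,0,0],"rot":[0,0,0]},{"slide":[0.015,0,0],"rot":[0,0,0]}]}}

```text
t: 19.0
tcp_pos: [0.4842, 0.0822, 0.0403]
eef_rot: [-0.047, 0.999, -0.0, 0.0]
contact_force: [0.0, 0.1, -1.3]
grip_width: 0.0183
grip_force: 98.3
```

Emit:
{"op": "jog_arm", "data": {"commands": [{"slide":[0.015,0,0],"rot":[0,0,0]},{"slide":[0.02,0,0],"rot":[0,0,0]},{"slide":[0.02,0,0],"rot":[0,0,0]},{"slide":[0.015,0,0],"rot":[0,0,0]},{"slide":[0,0,0],"rot":[0,0,0]}]}}

```text
t: 19.5
tcp_pos: [0.4128, 0.0755, 0.0402]
eef_rot: [-0.047, 0.999, 0.0, -0.001]
contact_force: [-0.2, -0.4, -1.9]
grip_width: 0.0186
grip_force: 98.3
```

Emit:
{"op": "jog_arm", "data": {"commands": [{"slide":[0,-0.02,0],"rot":[0,0,0]},{"slide":[0,-0.03,0],"rot":[0,0,0]},{"slide":[0,-0.02,0.01],"rot":[0,0,0]},{"slide":[0,0,0.01],"rot":[0,0,0]},{"slide":[0,0,0],"rot":[0,0,0]}]}}

```text
t: 20.0
tcp_pos: [0.4213, 0.0059, 0.0194]
eef_rot: [-0.047, 0.999, -0.0, -0.001]
contact_force: [0.4, 0.0, -2.3]
grip_width: 0.0182
grip_force: 98.3
```

```bash
python3 - <<'E'
from fit import *
b=cap("scene");fit(b,np.array([.5248,.086]),.043)
go((.42,.01,.015),5.42)
E
```

```text
centre [0.60854552 0.09576841] along 0.08429378639306158 lat 0.0018142136160658655 rms 0.0009194568439786563 29
rot [ 0.   -0.01 -0.  ] slide [0.0012 0.0038 0.0049] tcp [0.4215 0.0064 0.0199] t 20.05
```

Emit:
{"op": "jog_arm", "data": {"commands": [{"slide":[0,0,0.003],"rot":[0,0,0]},{"slide":[0,0,0.0015],"rot":[0,0,0]},{"slide":[0,0,0.0008],"rot":[0,0,0]},{"slide":[0,0,0],"rot":[0,0,0]}]}}

```text
t: 20.45
tcp_pos: [0.4219, 0.0063, 0.015]
eef_rot: [-0.047, 0.999, -0.0, 0.0]
contact_force: [-0.9, 0.1, -0.8]
grip_width: 0.0188
grip_force: 98.3
```

Emit:
{"op": "jog_arm", "data": {"commands": [{"slide":[0,0,0],"rot":[0,0,0]},{"slide":[0,0,0],"rot":[0,0,0]},{"slide":[0,0,0],"rot":[0,0,0]},{"slide":[0,0,0],"rot":[0,0,0]},{"slide":[0,0,0],"rot":[0,0,0]}], "hand": 0.06}}

```text
t: 20.95
tcp_pos: [0.4219, 0.006, 0.015]
eef_rot: [-0.047, 0.999, -0.0, 0.0]
contact_force: [0.3, 0.2, 0.8]
grip_width: 0.0597
grip_force: 0.0
```

Emit:
{"op": "jog_arm", "data": {"commands": [{"slide":[0,0,-0.01],"rot":[0,0,0]},{"slide":[0,0,-0.03],"rot":[0,0,0]},{"slide":[0,0,-0.045],"rot":[0,0,0]},{"slide":[0,0,-0.045],"rot":[0,0,0]},{"slide":[0,0,-0.045],"rot":[0,0,0]}]}}

```text
t: 21.45
tcp_pos: [0.4213, 0.0057, 0.1924]
eef_rot: [-0.047, 0.999, -0.0, 0.0]
contact_force: [0.9, 0.4, 0.1]
grip_width: 0.0599
grip_force: 0.0
```

Emit:
{"op": "jog_arm", "data": {"commands": [{"slide":[-0.03,0,-0.04],"rot":[0,0,0]},{"slide":[-0.045,0,-0.03],"rot":[0,0,0]},{"slide":[-0.045,0,0],"rot":[0,0,0]},{"slide":[-0.03,0,0],"rot":[0,0,0]},{"slide":[0,0,0],"rot":[0,0,0]}]}}

```text
t: 21.95
tcp_pos: [0.57, 0.0202, 0.2578]
eef_rot: [-0.047, 0.999, -0.001, 0.0]
contact_force: [-1.8, 0.2, -0.8]
grip_width: 0.0602
grip_force: 0.0
```

```bash
python3 - <<'E'
from fit import *
import pickle
c=cap("wrist");save("w9.png",c[0]);pickle.dump(c,open("w9.pkl","wb"));print(sensors.sense()["tcp_pos"],proj(c,[.6087,.0952,.043]))
fit(c,np.array([.6087,.0952]),.043,0,.0946,1,-1)
# channel/rail ends: lip and front-edge profile along each rail & side-lip profile across
d=np.array([np.cos(.0946),np.sin(.0946)]);n=np.array([-d[1],d[0]]);V=c[0].max(2).astype(np.float32)
for o in(-.041,.041):
    s=np.arange(-.066,-.044,.001);uv=proj(c,np.c_[np.array([.6087,.0952])+o*n+s[:,None]*d,np.full(len(s),.035)]).astype(np.float32)
    print("front",o,list(zip((s*1e3).round().astype(int).tolist(),cv2.remap(V,uv[:,0],uv[:,1],1).ravel().astype(int).tolist())))
    s=np.arange(.030,.066,.001);uv=proj(c,np.c_[np.array([.6087,.0952])+o*n+s[:,None]*d,np.full(len(s),.046)]).astype(np.float32)
    print("rear",o,list(zip((s*1e3).round().astype(int).tolist(),cv2.remap(V,uv[:,0],uv[:,1],1).ravel().astype(int).tolist())))
im=c[0].astype(int)
m=((im[:,:,0]-im[:,:,2]>35)&(im[:,:,0]>im[:,:,1]+15)).astype(np.uint8)
cs,_=cv2.findContours(m,0,2);r=cv2.minAreaRect(max(cs,key=cv2.contourArea));print("handle",r,ray(c,r[0],.043))
E
```

```text
[0.56836438 0.01971756 0.25760339] [[342.28958809 224.56820042]]
centre [0.60870001 0.09733667] along 0.00020183289542246286 lat 0.002127116827334291 rms 0.0017667840804470754 90
front -0.041 [(-66, 103), (-65, 103), (-64, 102), (-63, 103), (-62, 104), (-61, 99), (-60, 86), (-59, 75), (-58, 69), (-57, 71), (-56, 75), (-55, 78), (-54, 121), (-53, 139), (-52, 141), (-51, 142), (-50, 143), (-49, 143), (-48, 142), (-47, 141), (-46, 142), (-45, 141), (-44, 142)]
rear -0.041 [(30, 144), (31, 144), (32, 143), (33, 143), (34, 143), (35, 143), (36, 142), (37, 143), (38, 143), (39, 143), (40, 142), (41, 142), (42, 141), (43, 142), (44, 142), (45, 142), (46, 142), (47, 140), (48, 124), (49, 105), (50, 91), (51, 89), (52, 86), (53, 80), (54, 74), (55, 72), (56, 74), (57, 90), (58, 117), (59, 138), (60, 142), (61, 141), (62, 146), (63, 151), (64, 153), (65, 152)]
front 0.041 [(-66, 151), (-65, 152), (-64, 152), (-63, 151), (-62, 137), (-61, 105), (-60, 72), (-59, 60), (-58, 67), (-57, 66), (-56, 63), (-55, 66), (-54, 112), (-53, 132), (-52, 135), (-51, 135), (-50, 135), (-49, 134), (-48, 134), (-47, 133), (-46, 135), (-45, 134), (-44, 134)]
rear 0.041 [(30, 134), (31, 135), (32, 134), (33, 134), (34, 134), (35, 133), (36, 134), (37, 135), (38, 135), (39, 135), (40, 135), (41, 134), (42, 133), (43, 133), (44, 134), (45, 135), (46, 133), (47, 134), (48, 116), (49, 97), (50, 82), (51, 74), (52, 71), (53, 69), (54, 66), (55, 64), (56, 66), (57, 75), (58, 73), (59, 60), (60, 47), (61, 44), (62, 43), (63, 45), (64, 45), (65, 41)]
handle ((277.5, 29.0), (58.0, 19.0), 90.0) [[0.42213045 0.00553581 0.043     ]]
```

The plate is about 4 mm from the cradle centre at worst, the lifter is flat on the bench and released, and the arm is clear. Handing in.

```bash
python3 -c "
from rig import job
print(job.sign_off())"
```

```text
the job is handed in; nothing more can be done
None
```

The job is handed in: the plate sits flat in the empty cradle, about 4 mm off centre by my camera measurement (limit 10 mm), and the lifter is laid on the bench and released; no verdict came back.

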